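Clamp the strapping tool and hold its tension button

TASK

The battery strapping tool sits loose in its service cradle: swing the red toggle clamp handle over and down until the clamp locks with its rubber foot bearing on the tool's base plate, and let go of the handle. Then press the green tension button on top of the tool all the way down and finish while still holding it down with the gripper, so that the feed wheel keeps running while I inspect it. Press firmly but do not lean hard on the tool, do not run it unclamped, leave the orange weld button alone and do not disturb the other things on the bench.

Things in the scene. Friction and masses are not known exactly. Their poses are not given: they have to be found in the camera images.
- cradle: Fixed service cradle: plywood board 14 mm thick, x -160 to 200, y -190 to 100 mm, with white locator blocks 16 mm high and a toggle clamp. Origin on the bench surface, z up. The tool lies along x, nose to -x. The clamp works in the vertical plane x = -60 mm on the -y side: arm pivot y -128, z 42, arm 88 mm long; its handle swings away from the tool, to -y.
- strap_tool: Blue and black battery strapping tool, 3.8 kg, 325 mm long, loose (2 mm play) between the locators. Origin: centre of the underside of its steel base plate (260 x 125 x 8 mm), axes as the cradle's. Bare lip of the plate on the -y side, for the clamp's foot; housing y -36 to 64. Black button panel at z 128; carrying handle behind it (x -35 to 125, y 18), up to z 132.
- clamp_grip (a point): Point on the axis of the handle's red grip (20 mm thick, 104 long), 22 mm short of its outer end. Cradle frame, mm: open (handle upright) at x -60, y -148, z 181, the raised arm close beside the handle on the tool side, up to z 135; locked (handle level, pointing to -y) at y -275, z 54. On the way it passes y -229 z 175, y -259 z 147 and y -269 z 119.
- clamp_handle (a joint): Angle between the clamp's handle and its link, rad: 0 open (as it starts; dips to -0.04 as it leaves), 2.08 dead centre, 2.31 locked at the stop. Stiff enough to stay where it is left; 1 to 3 N at the grip moves it, up to 6 N once the rubber foot meets the base plate; past dead centre it stays locked by itself. When a push down on the level grip meets a hard stop, it is locked.
- clamp_foot: The clamp's black rubber foot, 17 mm across, near the end of the clamp arm; origin 12 mm above its face. It points at the tool while the clamp is open. Locked, it bears on the base plate's lip at x -60, y -50 mm in the cradle's frame with about 18 N.
- tension_top (a point): Centre of the top face of the green tension button (24 mm across, 10 mm proud of the panel), at x -68, y -5, z 138 mm in the tool's frame, 152 mm above the bench.
- tension_button (a joint): Travel of the green button, m: 0 up, 0.006 all the way down. Spring: 3 N to start it, 8 N at full travel.
- weld_top (a point): Centre of the top face of the orange weld button, same size and spring as the green one and 46 mm from it, at x -68, y 41, z 138 mm in the tool's frame.
- weld_button (a joint): Travel of the orange weld button, m: 0 up, 0.006 down. To be left alone.
- spare_battery: Bystander: spare black battery pack, 85 x 78 x 65 mm, on the bench beside the cradle. Origin under its centre.
- wire_brush: Bystander: hand brush with a wooden handle, 200 mm long, lying on the bench beside the cradle.
- tape_roll: Bystander: cardboard core ring, 100 mm across, 48 mm high, lying flat on the bench. Origin under its centre.

How it is judged:
On the way, in this order (a step that is already met when the one before it is completed fails the run):
1. the clamp is locked over centre with its foot bearing on the tool, and the handle is let go (value of joint clamp_handle above 2.2 rad and contact force between clamp_foot and strap_tool above 10 N and contact force between the fingers and cradle below 0.5 N), for 0.3 s.
2. the green tension button is pressed all the way down (value of joint tension_button above 0.0048 m), for 0.3 s.
At the end, for the whole second after the job is handed in: Clamp locked over centre (handle joint above 2.2 rad), untouched by the fingers, foot on the tool with over 10 N; fingers hold the green button at least 4.8 of its 6 mm down, pushing on the tool with 5 to 35 N; orange button up (under 1.5 mm); bystanders within 20 mm of where they were (all of step 1 and value of joint tension_button above 0.0048 m and value of joint weld_button below 0.0015 m and contact force between the fingers and strap_tool between 5 and 35 N and distance of each of spare_battery, wire_brush, tape_roll from where it was at the start of the episode below 0.02 m); the arm keeps its last pose, push and grip.
It fails at once if the orange weld button is pressed (value of joint weld_button above 0.002 m).
It fails at once if the tool is run (green button pressed) while it is not clamped (value of joint tension_button above 0.003 m and contact force between clamp_foot and strap_tool below 8 N).
It fails at once if the tool is pushed with more than 50 N (contact force between the fingers and strap_tool above 50 N).
It fails at once if the tool is shoved out of its place in the cradle (distance of strap_tool from where it was at the start of the episode above 0.012 m).
It fails at once if a bystander is disturbed (moved more than 30 mm) (distance of any of spare_battery, wire_brush, tape_roll from where it was at the start of the episode above 0.03 m).
It also fails if it takes over 42 s, if anything falls off the work surface, if the arm or the gripper's body presses on something with over 40 N, if the wrist force passes 120 N, or if a joint passes its speed limit or range.

ROBOT

A 6-joint arm with a two-finger parallel gripper is mounted at the origin on the work surface. World frame = base frame: x ahead of the robot, y to its left, z up, the work surface at z = 0. Lengths are in m, angles in rad, forces in N, time in s.
With the tool pointing down it reaches from about 0.35 to 0.85 m from the base axis. Payload 8.1 kg.
Tool frame: the origin (TCP) lies on the mounting face of the last link; the fingertips stand 173 mm ahead of it and the grasp point (between the pads) lies 155 mm ahead of it (robot.grasp_offset is the z of the grasp point in the tool frame, in m); z points along the fingers, y is the line along which they close (so a half turn about z gives the same grasp; the last joint's range is limited). The gripper opens to 85 mm and grips with 20 to 120 N. Pads are 22 mm wide; open, the fingers measure 114 mm over their backs; the gripper's body (76 mm by 85 mm) begins 54 mm behind the grasp point. The pads swing forward as they close: fully open they stand 13 mm farther back than shut.
Start: joints at [1.119, 0.13, 1.488, -0, 1.523, -0.085], TCP at [0.215, 0.56, 0.405] pointing down, gripper open.
Joint ranges: [-2.96, 2.96], [-0.89, 2.26], [0.02, 2.5], [-1.34, 4.48], [0, 2.73], [-2.66, 2.66]. Speed limits (rad/s): [2.39, 2.39, 2.79, 3.14, 3.14, 3.14].

INTERFACE

Orientations are given as a unit quaternion [w, x, y, z].
In Python, from bench import robot, effector, kinematics, cams, hand_in, sensors gives the robot as it stands. Calls block until the motion is done:
- robot.goto(position, orientation): joint-space move of the TCP to a pose.
- robot.line_to(position, ori=None, speed=0.15): straight line of the TCP; ori=None keeps the orientation; speed is the mean speed in m/s.
- robot.move_joints(angles): joint-space move.
- effector.gripper_open() and effector.clamp(squeeze=None): open the fingers fully, or close them until they stop; squeeze is the grip in N (None keeps the last).
- robot.sleep(seconds).
- kinematics.solve_ik(position, orientation): joint angles nearest the present ones, or None.
- cams.capture(name): name is "side" or "top"; returns a dict with "img" (400x640x3 uint8, red, green, blue), "camera_matrix" (3x3 intrinsics, pixels), "k1" (the pictures are not rectified: a ray, as slopes to the right and down, at radius r is drawn at 1 + k1 r^2 times it, then the intrinsics apply), "world_from_camera" (4x4, takes a point from camera to world coordinates). Camera axes: x right, y up, looking along -z (the intrinsics and any distortion apply to the point x, -y, -z); pixel columns grow to the right and rows downward; lengths in m; the calibration is good to about 2 mm. A picture is of the moment at which its call begins. There is no depth.
A pose or a line that the arm cannot do raises robot.IKError and nothing moves.
- hand_in(): hands the job in; it is judged then, once.
Readings, each from a call of its own:
- sensors.current_time_s(): time.
- sensors.current_joints(): joint angles.
- sensors.current_qd(): joint speeds.
- sensors.current_tau(): joint torques, N m.
- sensors.current_position(): TCP position.
- sensors.current_tcp_rot(): TCP orientation.
- sensors.current_contact_force(): force on the tool from outside, world axes, zero at the start.
- sensors.current_moment(): the same for the moment, N m.
- sensors.current_width(): finger opening in m.
- sensors.current_gripper_force(): force on a finger pad.
Only numpy, scipy, OpenCV 4.12 (cv2) and the standard library are available. Lean on these libraries where they do the work, as an engineer would, in place of code of your own. Each camera call takes 0.05 s, during which the arm holds its last target. There are 200 camera calls.

## Working session

There is one attempt and no reset: what is moved stays moved. The work goes in short steps, each a Python script; the robot and the scene stay as the last script left them, time stands still between calls to the robot, and variables do not carry over. Pictures are saved under pics/ and viewed, at most 10 in all, crops included, and the job is handed in when it is done.

```bash
ls; mkdir -p pics; python3 - <<'E'
from bench import *
import cv2
for n in("top","side"):
    c=cams.capture(n); cv2.imwrite(f"pics/{n}0.png",c["img"][:,:,::-1])
    print(n,c["camera_matrix"],c["k1"],c["world_from_camera"])
print(sensors.current_time_s(),sensors.current_tcp_rot(),sensors.current_position())
E
```

```text
pics
top [[449.93762429   0.         315.02051064]
 [  0.         449.93762429 189.64135279]
 [  0.           0.           1.        ]] -0.1067031773623255 [[ 0.0240379   0.99766021 -0.06400223  0.43933324]
 [-0.99966151  0.02335007 -0.0114734   0.02203742]
 [-0.00995209  0.06425636  0.9978838   1.26076529]
 [ 0.          0.          0.          1.        ]]
side [[418.43414863   0.         317.00156777]
 [  0.         418.43414863 198.2907656 ]
 [  0.           0.           1.        ]] -0.09208670055001615 [[ 0.9984265   0.04479904 -0.0337279   0.484173  ]
 [-0.05155368  0.49667552 -0.86640386 -0.98286914]
 [-0.02206224  0.86677937  0.49820356  0.68408913]
 [ 0.          0.          0.          1.        ]]
0.1 [-2.43346708e-04  1.82372148e-01  9.83229215e-01 -8.06797043e-04] [0.2150656  0.55991601 0.40373782]
```

View pics/top0.png

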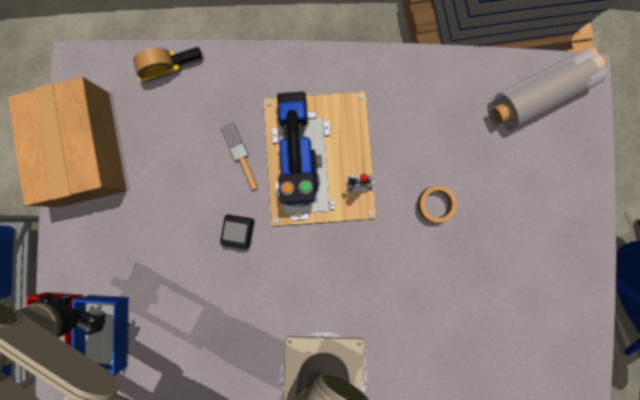

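View pics/side0.png

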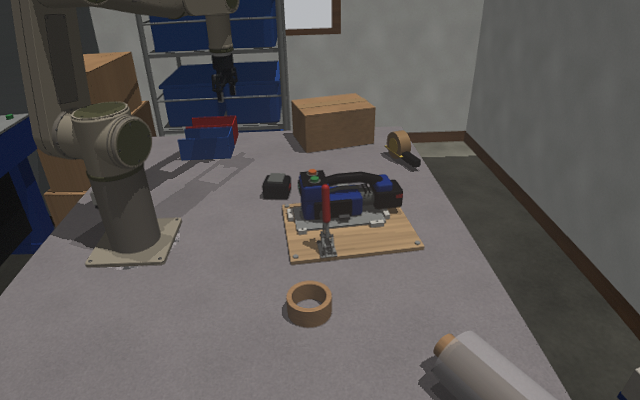

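The top view shows the green button at about (306,187), orange at (288,188), the red grip at about (364,179), the board's corners near (264,95), (366,93), (375,220) and (272,226), the tape at (437,205), the battery at (237,232) and the brush at (240,155). In the side view the red grip stands upright at x≈325, y 185–222, with the green button at (314,179).

```bash
cat > h.py <<'E'
from bench import *
import cv2, numpy as np
from scipy.spatial.transform import Rotation as R
def rays(c,px):
    p=cv2.undistortPoints(np.array(px,float).reshape(-1,1,2),c["camera_matrix"],np.array([c["k1"],0,0,0.]))[:,0]
    T=c["world_from_camera"]; d=np.c_[p[:,0],-p[:,1],-np.ones(len(p))]@T[:3,:3].T
    return T[:3,3],d
def plane(c,px,z):
    o,d=rays(c,px); return o+d*((z-o[2])/d[:,2])[:,None]
def mask(c,lo,hi,roi):
    x0,y0,x1,y1=roi; m=cv2.inRange(cv2.cvtColor(c["img"],cv2.COLOR_RGB2HSV),lo,hi)
    k=np.zeros_like(m); k[y0:y1,x0:x1]=m[y0:y1,x0:x1]; return k
def cen(m):
    n,l,s,ce=cv2.connectedComponentsWithStats(m); i=1+np.argmax(s[1:,4]); return ce[i],s[i]
def tri(a,pa,b,pb):
    o1,d1=rays(a,[pa]);o2,d2=rays(b,[pb]);d1=d1[0]/np.linalg.norm(d1);d2=d2[0]/np.linalg.norm(d2)
    s=np.linalg.lstsq(np.c_[d1,-d2],o2-o1,rcond=None)[0]; p,q=o1+s[0]*d1,o2+s[1]*d2
    return (p+q)/2,np.linalg.norm(p-q)
E
python3 - <<'E'
from h import *
t=cams.capture("top");s=cams.capture("side")
G=((45,80,50),(85,255,255));O=((5,170,150),(16,255,255))
g,gs=cen(mask(t,*G,(270,160,330,210)));o,os_=cen(mask(t,*O,(270,170,300,205)))
g2,g2s=cen(mask(s,*G,(295,165,335,195)));o2,o2s=cen(mask(s,*O,(295,160,335,190)))
print(g,gs,o,os_,g2,g2s,o2,o2s)
P=plane(t,[g,o],.152);print(P,plane(s,[g2,o2],.152));print(tri(t,g,s,g2),tri(t,o,s,o2))
d=P[1]-P[0];print("yaw btn",np.degrees(np.arctan2(-d[0],d[1])))
m=mask(t,(8,50,90),(25,160,255),(255,85,385,235)); m=cv2.morphologyEx(m,cv2.MORPH_OPEN,np.ones((3,3)))
n,l,st,_=cv2.connectedComponentsWithStats(m);ys,xs=np.where(np.isin(l,[i for i in range(1,n) if st[i,4]>150]))
W=plane(t,np.c_[xs,ys],.014)[:,:2]; r=cv2.minAreaRect((W*1000).astype(np.float32));print("board",r,cv2.boxPoints(r))
for c,roi in((t,(345,165,380,200)),(s,(310,175,340,230))):
    m=mask(c,(0,150,60),(6,255,255),roi)|mask(c,(174,150,60),(180,255,255),roi);print("red",cen(m))
v=[cv2.resize(t["img"][80:240,220:460],None,fx=3.3,fy=3.3,interpolation=cv2.INTER_CUBIC)]
cv2.imwrite("pics/topcrop.png",v[0][:,:,::-1])
E
```

```text
[304.89041096 186.23287671] [301 182   9  10  73] [286.51923077 187.59615385] [283 184   8   8  52] [314.18918919 177.86486486] [310 176   9   6  37] [311.76923077 170.53846154] [309 170   7   2  13]
[[0.51830007 0.06001853 0.152     ]
 [0.51386446 0.10537089 0.152     ]] [[0.51826893 0.05741348 0.152     ]
 [0.51342274 0.10447458 0.152     ]]
(array([0.51837614, 0.06006481, 0.15064537]), np.float64(4.072560538865152e-05)) (array([0.51367025, 0.10540127, 0.15156227]), np.float64(0.00044627078885444874))
yaw btn 5.585954816146139
board ((609.4384765625, 28.454330444335938), (363.3204345703125, 292.7477111816406), 5.580504894256592) [[ 414.4052   156.46902]
 [ 442.87323 -134.8912 ]
 [ 804.47174  -99.56036]
 [ 776.0037   191.79987]]
red (array([363.9245283 , 178.26415094]), array([361, 174,   7,   9,  53], dtype=int32))
red (array([326.48684211, 200.82236842]), array([322, 184,   8,  38, 152], dtype=int32))
```

View pics/topcrop.png

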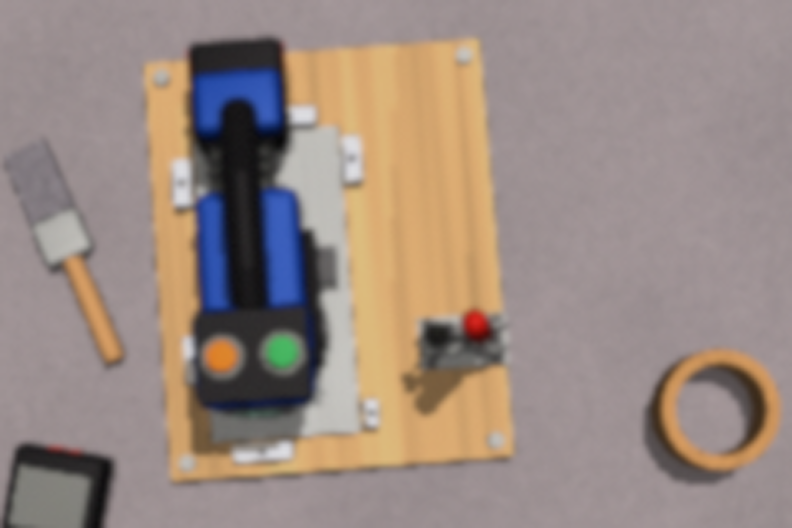

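The crop agrees with the measurements: board and button yaw are both 5.58°, and the two cradle-origin estimates agree within 0.5 mm. The grip is upright at crop (475,323), with room around it. I'll push the handle with closed fingers.

```bash
cat >> h.py <<'E'
yaw=np.radians(5.58); C=np.array([.5853,.07145,0]); ex=np.array([np.cos(yaw),np.sin(yaw),0]); ey=np.array([-ex[1],ex[0],0])
TIP=.173
def tcp(x,y,z): return C+ex*x/1000+ey*y/1000+np.array([0,0,z/1000+TIP])   # tip, cradle mm
def ori(sg):
    y=sg*ex; z=np.array([0,0,-1.]); q=R.from_matrix(np.c_[np.cross(y,z),y,z]).as_quat(); return q[[3,0,1,2]]
F=lambda: np.round(sensors.current_contact_force(),1)
E
python3 - <<'E'
from h import *
for sg in(1,-1):
    print(sg,[None if (k:=kinematics.solve_ik(tcp(*p),ori(sg))) is None else np.round(k,2) for p in((-60,-105,260),(-60,-275,62),(-68,-5,145))])
q0=sensors.current_joints()
sg=min((1,-1),key=lambda s:abs(kinematics.solve_ik(tcp(-60,-105,260),ori(s))[5]))
print("use",sg)
effector.clamp(20)
robot.goto(tcp(-60,-105,260),ori(sg))
print(sensors.current_time_s(),sensors.current_width(),F())
robot.line_to(tcp(-60,-112,172),speed=.15)
print(sensors.current_time_s(),sensors.current_position()-tcp(-60,-112,172),F())
for n in("top","side"):
    c=cams.capture(n)["img"]; c=c[80:240,220:460] if n=="top" else c[130:270,230:440]
    cv2.imwrite(f"pics/{n}1.png",cv2.resize(c,None,fx=3,fy=3)[:,:,::-1])
E
```

```text
1 [array([-0.17, -0.05,  1.62, -0.  ,  1.57, -0.27]), array([-0.45,  0.25,  1.68, -0.  ,  1.22, -0.54]), array([ 0.02, -0.02,  1.81, -0.  ,  1.36, -0.08])]
-1 [None, array([-0.45,  0.25,  1.68, -0.  ,  1.22,  2.6 ]), None]Traceback (most recent call last):
  File "<stdin>", line 5, in <module>
  File "<stdin>", line 5, in <lambda>
TypeError: 'NoneType' object is not subscriptable
```

```bash
python3 - <<'E'
from h import *
effector.clamp(20)
robot.goto(tcp(-60,-105,260),ori(1))
print(sensors.current_time_s(),sensors.current_width(),F())
robot.line_to(tcp(-60,-112,172),speed=.15)
print(sensors.current_time_s(),sensors.current_position()-tcp(-60,-112,172),F())
c=cams.capture("side")["img"][130:270,230:440]
cv2.imwrite(f"pics/side1.png",cv2.resize(c,None,fx=3,fy=3)[:,:,::-1])
E
```

```text
3.3833 -0.00036087757954133046 [ 0.1 -0.2 -0.2]
4.125 [0.00032532 0.00013397 0.00090381] [0.1 0.7 0.5]
```

View pics/side1.png

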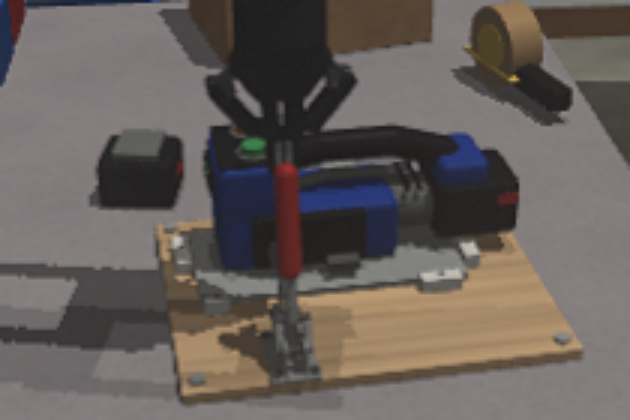

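The closed fingers stand directly behind the red grip (crop ~(285,150)), so they are lined up with it. Next I push it along its path.

```bash
python3 - <<'E'
from h import *
from scipy.interpolate import PchipInterpolator as PI
th=np.array([0,34,50,62,80.]); G=np.array([[-148,181],[-229,175],[-259,147],[-269,119],[-274,78]])
y,z=PI(th,G[:,0]),PI(th,G[:,1])
for a in (0,12,24,34,42,50,56,62,68,74,80):
    s,c=np.sin(np.radians(a)),np.cos(np.radians(a))
    py=y(a)+10*c+11+6*s*(a/90)-2*c; pz=z(a)+10*s-8*c-2*s   # 8 mm in along grip at first, 2 mm lead
    robot.line_to(tcp(-60,py,pz),speed=.12)
    print(a,np.round([py,pz],0),F(),round(sensors.current_time_s(),2))
    if np.abs(F()).max()>20: break
for n in("top","side"):
    c=cams.capture(n)["img"]; c=c[80:240,260:460] if n=="top" else c[130:290,230:430]
    cv2.imwrite(f"pics/{n}2.png",cv2.resize(c,None,fx=2,fy=2)[:,:,::-1])
cv2.imwrite("pics/both2.png",np.hstack([cv2.imread("pics/top2.png"),cv2.imread("pics/side2.png")]))
E
```

```text
0 [-129.  173.] [-0.2 -0.1  0.8] 4.47
12 [-160.  174.] [-0.4  0.5  0.6] 4.88
24 [-188.  174.] [ 0.3  0.1 -0.7] 5.26
34 [-210.  173.] [ 0.7 -0.2  0.3] 5.59
42 [-227.  164.] [0.2 0.5 0.8] 5.9
50 [-240.  148.] [ 0.7  0.5 -0.2] 6.22
56 [-246.  136.] [ 0.1 -0.1  0.6] 6.49
62 [-251.  122.] [ 0.3  0.9 -0.6] 6.76
68 [-253.  110.] [0.6 0.4 0.3] 7.02
74 [-255.   97.] [0.4 0.9 2.3] 7.28
80 [-256.   84.] [-0.2  0.9  1.3] 7.53
```

View pics/both2.png

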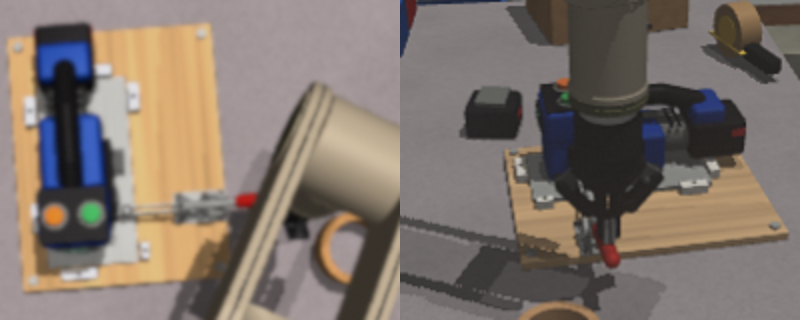

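The arm has swung over onto the lip (left crop ~(125,212)) and the handle is nearly level under the fingers. Next I press down to the stop.

```bash
python3 - <<'E'
from h import *
for pz in (76,71,68,66,65,64,63,62,61,60,59,58,57,56):
    robot.line_to(tcp(-60,-262,pz),speed=.05)
    f=F(); print(pz,f,np.round(sensors.current_position()[2]*1000-173,1),round(sensors.current_time_s(),2))
    if f[2]>22: break
robot.line_to(tcp(-60,-262,pz+40),speed=.15)
robot.line_to(tcp(-60,-255,190),speed=.25); robot.goto(tcp(-68,-60,215),ori(1))
print(sensors.current_time_s(),F())
for n in("top","side"):
    c=cams.capture(n)["img"]; c=c[80:240,260:460] if n=="top" else c[130:290,230:430]
    cv2.imwrite(f"pics/{n}3.png",cv2.resize(c,None,fx=2,fy=2)[:,:,::-1])
cv2.imwrite("pics/both3.png",np.hstack([cv2.imread("pics/top3.png"),cv2.imread("pics/side3.png")]))
E
```

```text
76 [-0.1 -0.8  0.2] 75.4 7.98
71 [-0.4 -0.3  0.2] 70.5 8.23
68 [-0.6 -0.9  0.1] 67.8 8.48
66 [ 0.6 -0.1  0.9] 65.9 8.73
65 [ 0.6  0.3 -0.1] 64.9 8.98
64 [ 0.2 -0.4 -0.1] 63.9 9.23
63 [ 0.2 -0.3  0.4] 62.9 9.48
62 [-0.3  0.1  1. ] 62.1 9.73
61 [0.2 0.9 3.7] 61.5 9.98
60 [-2.3  1.9  6.6] 60.9 10.23
59 [-3.3  2.4 10.4] 60.4 10.48
58 [-4.2  2.4 14.2] 59.9 10.73
57 [-4.3  3.2 17.4] 59.3 10.98
56 [-6.3  5.2 20.2] 58.9 11.23
12.9833 [ 0.3 -1.1  1. ]
```

View pics/both3.png

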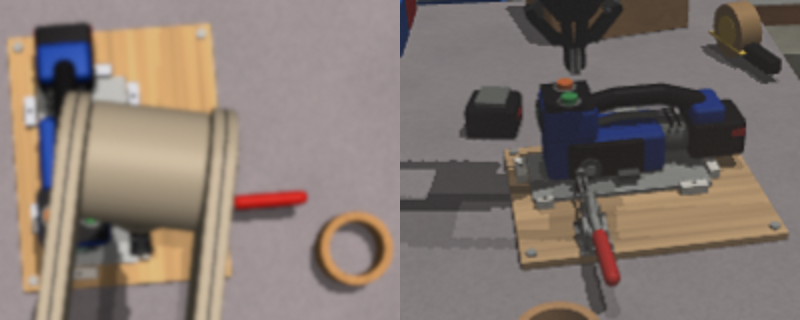

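The clamp arm is down on the lip and the handle points to -y. I'll measure its tilt by triangulating the grip ends.

```bash
python3 - <<'E'
from h import *
t=cams.capture("top");s=cams.capture("side")
def red(c,roi):
    m=mask(c,(0,150,50),(6,255,255),roi)|mask(c,(174,150,50),(180,255,255),roi)
    n,l,st,_=cv2.connectedComponentsWithStats(m); return np.argwhere(l==1+np.argmax(st[1:,4]))[:,::-1].astype(float)
T=red(t,(340,160,430,200));S=red(s,(310,230,350,290))
eT=T[T[:,0]>T[:,0].max()-2].mean(0)+[.5,0]; 
tS=S[S[:,1]>=S[:,1].max()-1].mean(0); bS=S[S[:,1]<=S[:,1].min()+1].mean(0)
print(eT,tS,bS)
def cr(p): d=p-C; return np.round([d@ex*1000,d@ey*1000,p[2]*1000],1)
p,g=tri(t,eT,s,tS);print("outer end",cr(p),g)
# inner end & outer end: side ray cut with vertical plane x=-60 of cradle
o,d=rays(s,[tS,bS]); k=(-.06-(o-C)@ex)/(d@ex); print(k)
oT,dT=rays(t,[T[T[:,0]<T[:,0].min()+2].mean(0)]);print("inner vis top",T[:,0].min())
# heights of grip if at z=54: top-view end & side ends
print([cr(q) for q in plane(t,[eT],.054)],[cr(q) for q in plane(s,[tS,bS],.054)])
E
```

```text
[411.94444444 178.22222222] [336.16666667 270.16666667] [329.33333333 245.66666667]
outer end [ -60.  -292.2   52.9] 0.00027472849921684973
[0.97240072 1.04914838]
inner vis top 378.0
[array([ -60.2, -292. ,   54. ])] [array([ -60.1, -293.5,   54. ]), array([ -59.2, -196.3,   54. ])]
```

The grip is level at z ≈ 53 mm, at y −196 to −292, so the clamp is locked. Now the green button.

```bash
python3 - <<'E'
from h import *
robot.sleep(.4)
f0=np.mean([sensors.current_contact_force() for _ in range(5)],0)
robot.goto(tcp(-68,-5,200),ori(1)); robot.line_to(tcp(-68,-5,158),speed=.12)
f0=np.mean([(robot.sleep(.05),sensors.current_contact_force())[1] for _ in range(6)],0); print("tare",f0)
for pz in np.arange(154,136,-.7):
    robot.line_to(tcp(-68,-5,pz),speed=.03)
    f=np.mean([(robot.sleep(.03),sensors.current_contact_force())[1] for _ in range(3)],0)-f0
    print(round(pz,1),np.round(f,1),np.round(sensors.current_position()[2]*1000-173,1),round(sensors.current_time_s(),2))
    if f[2]>16: break
robot.sleep(.6); print(F()-f0,sensors.current_time_s())
c=cams.capture("side")["img"][130:290,230:430]
cv2.imwrite("pics/side4.png",cv2.resize(c,None,fx=3,fy=3)[:,:,::-1])
E
```

```text
tare [ 0.32166341 -0.12688448  0.28941908]
154.0 [-0.1  0.4 -0.2] 153.9 15.11
153.3 [-0.8 -0.1 -0.7] 153.3 15.46
152.6 [0.2 0.1 0.2] 152.6 15.81
151.9 [-1.3  0.6  2.9] 152.1 16.16
151.2 [-1.4 -0.4  3.2] 151.3 16.51
150.5 [-1.5  0.4  4.3] 150.6 16.86
149.8 [-1.2  0.   4.6] 149.9 17.21
149.1 [-1.9 -0.2  5.3] 149.3 17.56
148.4 [-2.2 -0.   6. ] 148.6 17.91
147.7 [-2.1 -0.   6.9] 148.0 18.26
147.0 [-2.9 -0.5  6.6] 147.4 18.61
146.3 [-3.3 -0.4  6.7] 146.7 18.96
145.6 [-4.5  0.1 10.2] 146.4 19.31
144.9 [-7.2 -0.7 15.3] 146.4 19.66
144.2 [-9.7 -0.6 19.2] 146.3 20.01
[-9.72166341  0.12688448 19.41058092] 20.6083
```

View pics/side4.png

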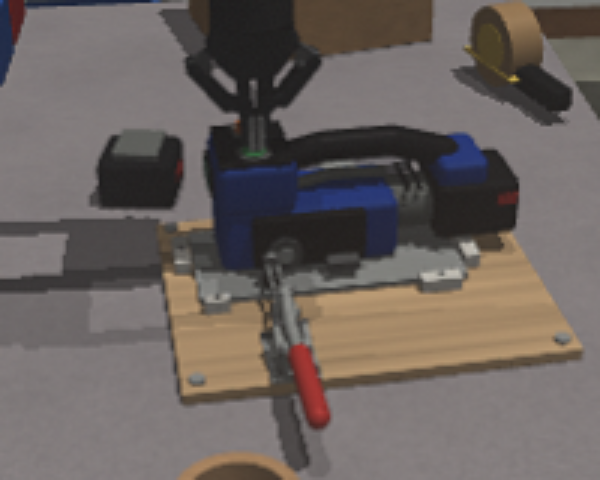

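The fingers hold the green button at its stop (crop ~(257,153)). Travel is about 6 mm with about 19 N downward, the clamp is locked and nothing touches it.

```bash
python3 -c "
from bench import *
print(hand_in())"
```

```text
the job is handed in; nothing more can be done
None
```

The clamp is locked on the tool's base plate with its handle released, and the gripper is holding the green tension button at its stop (about 6 mm down, roughly 19 N downward); the job is handed in, with no verdict returned.

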